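Clamp the band on the air-test stub

ROBOT

A 6-joint arm with a two-finger parallel gripper is mounted at the origin on the work surface. World frame = base frame: x ahead of the robot, y to its left, z up, the work surface at z = 0. Lengths are in mm, angles in degrees, forces in N, time in s.
With the tool pointing down it reaches from about 350 to 850 mm from the base axis. Payload 8.1 kg.
Tool frame: the origin (TCP) lies at the very end of the fingers, on their centre line; the grasp point (between the pads) lies 19 mm behind it; z points along the fingers, y is the line along which they close (so a half turn about z gives the same grasp; the last joint's range is limited). The gripper opens to 85 mm and grips with 20 to 120 N. Pads are 22 mm wide; open, the fingers measure 114 mm over their backs; the gripper's body (76 mm by 85 mm) begins 54 mm behind the grasp point. The pads swing forward as they close: fully open they stand 13 mm farther back than shut.
Start: joints at [-69.179, 7.471, 85.268, -0, 87.261, -4.893], TCP at [260.351, -540.576, 231.292] pointing down, gripper open.
Joint ranges: [-169.43, 169.43], [-51.17, 129.36], [1.28, 143.12], [-76.62, 256.62], [0, 156.53], [-152.29, 152.29]. Speed limits (degrees/s): [136.94, 136.94, 159.86, 180, 180, 180].

INTERFACE

Orientations are given as [roll, pitch, yaw] about the fixed x, y, z axes, in that order (R = Rz(yaw) Ry(pitch) Rx(roll)).
In Python, from bench import sense, eyes, job, models gives the robot as it stands. The module is installed in compiled form; this text tells all that it offers.
- The arm moves only by the tool apply_moves, never from a script. Its argument "rows" is a list of rows, each a list of 6 numbers: the shift along the tool's x, y, z in mm, then the turn, a rotation vector about the tool's x, y, z in rad. In form: [[dx, dy, dz, rx, ry, rz], ...]. A call has exactly 5 rows; each row shifts and turns the commanded pose from where the row before left it, along the tool's axes as they then stand; what a row does not reach is not made up. A row lasts 1/8 s, in which the tool goes at most 62.5 mm and 10.7 degrees, less where a joint would pass 70% of its speed; a pose out of reach is approached as far as the arm can. A call is refused whole if a number of a shift passes 62.5 or a number of a turn 0.188, either way. A call with a gripper value outside its range is refused whole. "fingers" is the finger opening in mm, from 0 to 85.4, set as the call begins (left out, the last holds). The fingers move at their own pace and stop on an object; "grip_force" is the grip in N (left out, the last holds). Time passes only in rows, so rows that do not move let the fingers close, or fill a call up. It gives the time, the measured TCP pose, the force, the opening and the grip force at its end, in the units of the state.
- sense(): the state, without advancing time (a new reading comes with each control period).
- eyes.snapshot(name): name is "scene" or "top" or "wrist"; returns (picture, depth): 480x640x3 uint8, red, green, blue; 480x640 float32, mm along the optical axis (not along the pixel's ray), 0 where there is no reading.
- eyes.get_calibration(name): a dict with "intrinsics" (3x3 intrinsics, pixels), "D" ([k1, k2, p1, p2, k3] as OpenCV has them; the pictures are not rectified), "R" (3x3) and "t" (3): a world point X has camera coordinates R X + t; the wrist camera has in their place "mount" (4x4, takes a point from camera to tool coordinates, whose origin is the TCP and whose axes are the flange's). Camera axes: x right, y down, z forward; pixel columns grow to the right and rows downward; lengths in mm; the calibration is good to about 2 mm. A picture is of the moment at which its call begins: read the wrist's pose just before it. get_calibration takes no time and is no camera call.
- job.hand_in(): hands the job in; it is judged then, once.
Trained networks look in the newest picture that a camera, given by its name, has taken for a name from the list of things; names that differ only in an ending like _2 or _b are one class to them, and where a whole thing is asked for, a point or a joint stands for the part that bears it (a point fixed in the world has none). Each returns a list of dicts, best first, with "confidence" (0 to 1); they miss things now and then, are a little off and sometimes report something else, mostly with a low value. They report only what shows in the picture. A call takes as long as a camera call. They do not tell look-alikes from the thing itself.
- models.boxes_of(name, camera): "xyz" ([x, y, z] in mm, in world coordinates, good to about 4 mm: the middle of the surface that is visible of it).
- models.cut_out(name, camera): "pixels" (480x640 bool, what is visible of it).
- models.place_of(name, camera): "xyz" ([x, y, z] in mm, in world coordinates, good to about 4 mm: a listed point, or the origin of a listed thing).
The state is a dict: "time": time; "joint_pos": joint angles; "qd": joint speeds; "joint_efforts": joint torques, N m; "tool_pos": TCP position; "tcp_rot": TCP orientation; "ft_force": force on the tool from outside, world axes, zero at the start; "wrist_torque": the same for the moment, N m; "finger_gap": finger opening in mm; "grip_force": force on a finger pad.
Only numpy, scipy, OpenCV 4.12 (cv2) and the standard library are available. Lean on these libraries where they do the work, as an engineer would, in place of code of your own. Each camera call takes 0.05 s, during which the arm holds its last target. There are 200 camera calls.

TASK

Take the steel worm-drive band with the red wing key and slide it down over the barbed brass stub, not the smooth steel one, until it lies flat on the stub's shoulder. Only then turn the wing key clockwise (seen from above) until it is snug at its stop, and let go.

Things in the scene. Friction and masses are not known exactly. Their poses are not given: they have to be found in the camera images.
- band: Loose steel band clamp, 150 g, flat on the bench: ring 50 mm outside, 44 inside, 12 high. Origin: centre of its underside, z up. At +x a screw housing (x 25 to 49 mm, 24 wide, 16 high) carries the upright key. Two copper shoes inside, on its y axis, 42 mm apart at screw 0 and 8 mm less per rad, meet the stub at about 1.45 rad and centre the ring on it.
- wing (a point): Middle of the key's red wing, to grip from above: upright plate 34 mm long (point x), 10 thick (point y: close the fingers along it), 26 high, on a 10 mm stem. It lies on the screw's vertical axis, 37 mm from the band's origin along band +x, 53 mm above its underside (wing from 40 to 66). The band can be carried by it; screw friction keeps the ring's direction.
- screw (a joint): Angle of the wing key in the band, rad: 0 = wing along band x; grows as the key turns clockwise seen from above about its own axis. Starts at 0.1 to 0.35 (loose); stop at 1.6 (snug), after which it may ease back by up to 0.12. Friction 0.06 N m; it stays where it is left while loose.
- stub: Barbed brass stub on a black box fixed to the bench. Origin: centre of the box's underside, z up. Box 90 x 90 x 30 mm; on it a brass shoulder 56 mm across, top at 34 mm, where the band must lie; above it the stub, 30 mm across up to 53 mm, tapering to 16 mm at its top, 64 mm up. The like box with a smooth steel stub, on the other side, is the wrong one.
Not all that is in view belongs to the job. What is shaped like the stub but blue or pink is not meant. What is shaped like the band but pink is not meant.

How it is judged:
By the outcome, as a careful person would: the job done as asked, in the order asked, and still so for the second after the job is handed in, with the robot touching nothing.
It also fails if it takes over 42 s, if anything falls off the work surface, if the arm or the gripper's body presses on something with over 40 N, if the wrist force passes 120 N, or if a joint passes its speed limit or range.

## Working session

There is one attempt and no reset: what is moved stays moved. The work goes in short steps, Python scripts to look and compute and a tool call to move; the robot and the scene stay as the last step left them, time stands still between calls to the robot, and variables do not carry over. Pictures are saved under pics/ and viewed, at most 10 in all, crops included, and the job is handed in when it is done.

Besides the shell and the picture viewer there is one more tool, called after ">>>" as a command line: name --pt "numbers of a row" for each row, then --argument value for the rest. apply_moves: Moves the arm, as the interface text tells. Its arguments: {"type":"object","properties":{"rows":{"type":"array"},"fingers":{"type":"number"},"grip_force":{"type":"number"}},"required":["rows"]}

```bash
mkdir -p pics; cat > h.py <<'E'
import numpy as np, cv2
from scipy.spatial.transform import Rotation as Ro
from bench import sense, eyes, job, models
def pose():
    s=sense(); return np.array(s['tool_pos']), Ro.from_euler('xyz',s['tcp_rot'],degrees=True).as_matrix()
def cloud(name):
    p,R=pose(); im,d=eyes.snapshot(name); c=eyes.get_calibration(name)
    K=np.array(c['intrinsics']);D=np.array(c['D'])
    v,u=np.mgrid[:480,:640]
    n=cv2.undistortPoints(np.stack([u,v],-1).reshape(-1,1,2).astype(np.float64),K,D).reshape(480,640,2)
    P=np.dstack([n[...,0]*d,n[...,1]*d,d])
    if 'mount' in c:
        M=np.array(c['mount']); P=P@M[:3,:3].T+M[:3,3]; P=P@R.T+p
    else: P=(P-np.array(c['t']))@np.array(c['R'])
    P[d==0]=np.nan
    return im,d,P
def save(n,im): cv2.imwrite('pics/'+n,im[...,::-1])
E
python3 - <<'E'
from h import *
for n in('scene','top'):
    im,d,P=cloud(n); save(n+'1.png',im); np.save(n+'P.npy',P)
    for o in('band','wing','stub'):
        for r in models.place_of(o,n): 
            print(n,o,np.round(r['xyz']),round(r['confidence'],2))
print(sense())
E
```

```text
scene band [549. -12.  -3.] 0.9
scene band [490. -95.  -1.] 0.73
scene wing [ 464. -132.   54.] 0.74
scene stub [368. -19.  -1.] 0.97
scene stub [ 579. -307.    2.] 0.86
scene stub [ 612. -168.   -3.] 0.84
top band [490. -96.  -3.] 0.84
top band [545.  -4.  -2.] 0.79
top wing [580.   8.  54.] 0.69
top wing [ 468. -126.   55.] 0.67
top stub [ 616. -169.   -5.] 0.89
top stub [ 583. -310.    5.] 0.88
top stub [368. -18.  -0.] 0.77
{'time': 0.4, 'joint_pos': array([-6.91794052e+01,  7.47799133e+00,  8.52780866e+01,  2.27962420e-03,
        8.72627304e+01, -4.89365681e+00]), 'qd': array([-0.07652413, -0.09042931, -0.10886202, -0.05201371,  0.00078457,
        0.09919063]), 'joint_efforts': array([-5.10837763e-04, -5.68510580e+01, -5.00104415e+01, -2.09496529e-04,
        5.29203156e-03, -1.07661694e-05]), 'tool_pos': array([ 260.32360224, -540.47897309,  231.12231758]), 'tcp_rot': array([-1.79981454e+02, -3.87316210e-03,  2.57141417e+01]), 'ft_force': array([-0.60547885,  0.06550167, -0.01991095]), 'wrist_torque': array([-0.02344805, -0.00472717, -0.0325045 ]), 'grip_force': 0.0, 'finger_gap': 85.59796639707744}
```

View pics/scene1.png

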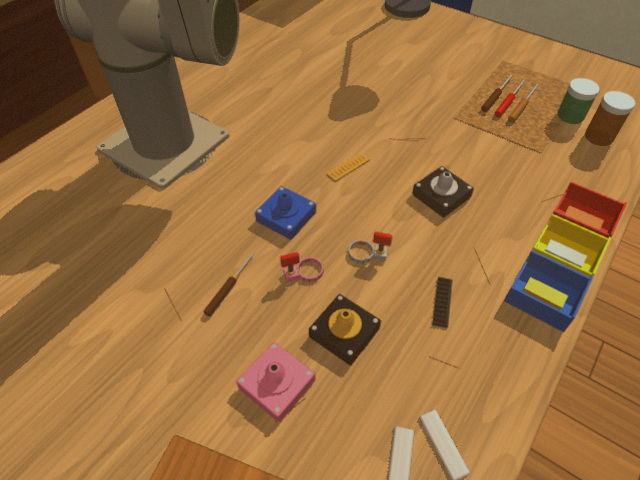

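View pics/top1.png

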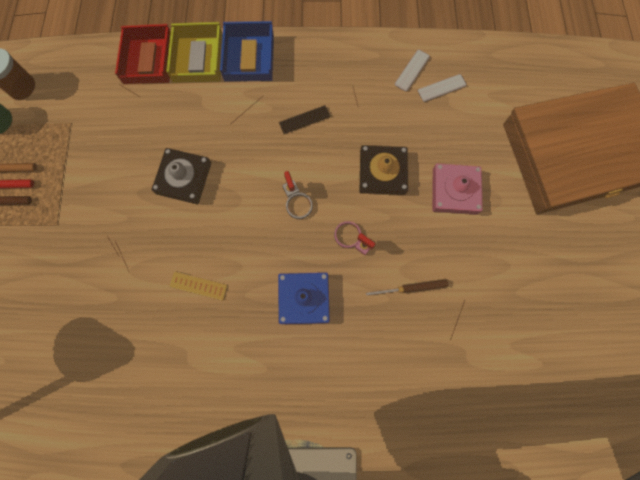

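Candidates: bands are steel at scene (362,250) / top (299,205), and pink at scene (312,268) / top (348,235), which is a decoy. Stubs are brass on black at scene (345,325) / top (385,165), steel at (443,188), blue at (287,210) and pink at (275,375). I choose the steel band and the brass stub, and will check that in a crop.

```bash
python3 - <<'E'
from h import *
im=cv2.imread('pics/scene1.png'); save('crop1.png',cv2.resize(im[215:365,270:430],None,fx=4,fy=4,interpolation=3)[...,::-1])
for n in('scene','top'):
    im=cv2.imread(f'pics/{n}1.png')[...,::-1].astype(int); P=np.load(n+'P.npy')
    c=np.array([580,8]); 
    m=(im[...,0]>150)&(im[...,1]<60)&(im[...,2]<60)&(np.linalg.norm(P[...,:2]-c,axis=-1)<40)&(P[...,2]>35)
    q=P[m]; w,V=np.linalg.eigh(np.cov(q[:,:2].T)); print(n,len(q),q.mean(0),q[:,2].max(),np.sqrt(w),np.degrees(np.arctan2(*V[::-1,1])))
    # brass shoulder
    for z0,z1 in((20,31.5),(32,37),(56,70)):
        b=(np.linalg.norm(P[...,:2]-[614,-168],axis=-1)<60)&(P[...,2]>z0)&(P[...,2]<z1); q=P[b]
        print(len(q),(q.min(0)+q.max(0))/2,q.mean(0), cv2.minAreaRect(q[:,:2].astype(np.float32)))
    b=(np.linalg.norm(P[...,:2]-[547,-8],axis=-1)<40)&(P[...,2]>6)&(P[...,2]<18); q=P[b];print('ring',len(q),(q.min(0)+q.max(0))/2,q.mean(0))
E
```

```text
scene 48 [581.96518446   6.55023463  66.09954367] 69.4181490457004 [1.9373897  8.86673687] -161.29926534237677
1501 [ 616.5528285  -169.71583996   25.80209727] [ 619.42244363 -174.50408282   29.24230506] ((616.8023681640625, -169.48345947265625), (91.0382308959961, 90.78240966796875), 87.47491455078125)
632 [ 618.19539714 -169.99162458   34.41707964] [ 618.61726192 -173.19833947   33.82093365] ((617.0645141601562, -169.72869873046875), (85.3924560546875, 86.43536376953125), 87.9332504272461)
176 [ 616.90819427 -169.3013021    62.1289325 ] [ 617.98522701 -171.52382851   61.82919632] ((616.47802734375, -169.12388610839844), (25.035232543945312, 25.16086196899414), 36.607025146484375)
ring 242 [554.78334088  -8.19209289  11.96698805] [554.97005643  -6.92791535  11.51327865]
top 37 [579.09027711   9.56749417  65.79289913] 69.51769853294297 [1.35977345 7.76371889] -161.3940228323699
1321 [ 614.24239192 -168.88375711   25.76925461] [ 610.15458763 -167.38920666   29.14203647] ((614.3976440429688, -168.76495361328125), (89.33263397216797, 91.2666244506836), 87.5333251953125)
490 [ 614.28452833 -167.89959917   34.40537192] [ 613.33706487 -168.2875007    33.74964879] ((614.4833374023438, -168.2484130859375), (84.9401626586914, 86.03234100341797), 85.8365707397461)
144 [ 613.86257233 -169.35908009   61.65957205] [ 612.56104949 -168.52913815   61.73527207] ((612.9290771484375, -169.1812744140625), (24.80719566345215, 21.95679473876953), 75.42352294921875)
ring 225 [553.09528741  -6.73758845  11.8415722 ] [553.03130792  -3.27414554  11.91754277]
```

View pics/crop1.png

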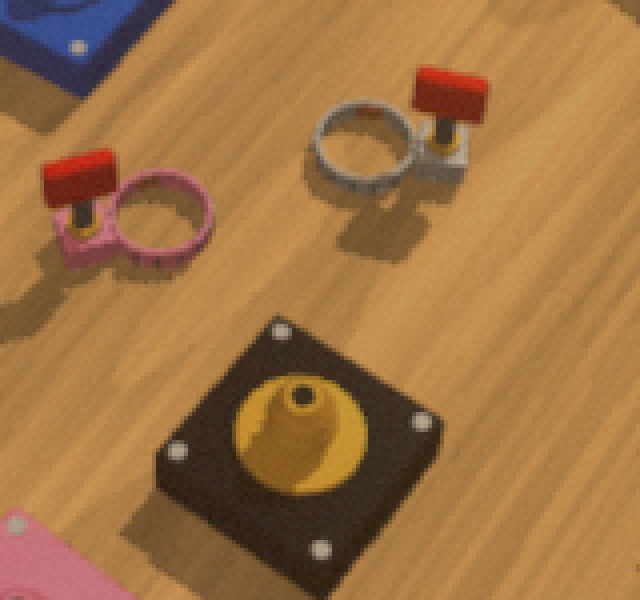

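The crop confirms it: the steel ring with the red wing is at crop (365,145)/(450,95), and the brass stub on its black box is at (300,410). Moving above the wing.

>>> apply_moves --pt "35 -23.7 2 0 0 0" --pt "35 -23.7 2 0 0 0" --pt "35 -23.7 2 0 0 0" --pt "35 -23.7 2 0 0 0" --pt "35 -23.7 2 0 0 0" --fingers 50 --grip_force 80

```text
time: 1.02
tool_pos: [367.2, -356.7, 221.4]
tcp_rot: [180.0, -0.0, 25.7]
ft_force: [0.3, -0.1, -0.1]
finger_gap: 49.7
grip_force: 0.0
```

>>> apply_moves --pt "35 -23.7 2 0 0 0" --pt "35 -23.7 2 0 0 0" --pt "35 -23.7 2 0 0 0" --pt "35 -23.7 2 0 0 0" --pt "35 -23.7 2 0 0 0"

```text
time: 1.65
tool_pos: [473.5, -173.9, 211.5]
tcp_rot: [180.0, -0.0, 25.7]
ft_force: [0.5, 0.2, 0.1]
finger_gap: 50.0
grip_force: 0.0
```

>>> apply_moves --pt "35 -23.7 0 0 0 0" --pt "35 -23.7 0 0 0 0" --pt "35 -23.7 0 0 0 0" --pt "35 -23.7 0 0 0 0" --pt "35 -23.7 0 0 0 0.122"

```text
time: 2.28
tool_pos: [579.8, 8.8, 211.4]
tcp_rot: [180.0, -0.0, 18.6]
ft_force: [0.6, -0.8, 0.1]
finger_gap: 49.7
grip_force: 0.0
```

```bash
python3 - <<'E'
from h import *
print(pose()[0],sense()['tcp_rot'])
im,d,P=cloud('wrist'); save('w1.png',im); np.save('w1P.npy',P)
print(np.round(eyes.get_calibration('wrist')['mount'],2))
for o in('band','wing'):
    for r in models.place_of(o,'wrist'): print(o,np.round(r['xyz'],1),r['confidence'])
i=im.astype(int)
m=(i[...,0]>120)&(i[...,1]<60)&(i[...,2]<60)&(np.linalg.norm(P[...,:2]-[580,8],axis=-1)<40)&(P[...,2]>62)
q=P[m]; print(len(q),q.mean(0),cv2.minAreaRect(q[:,:2].astype(np.float32)))
b=(np.linalg.norm(P[...,:2]-[547,-8],axis=-1)<29)&(P[...,2]>9)&(P[...,2]<14); q=P[b];print('ring',len(q),q.mean(0),cv2.fitEllipse(q[:,:2].astype(np.float32)),cv2.minEnclosingCircle(q[:,:2].astype(np.float32)))
E
```

```text
[579.76438908   8.79698534 211.42981754] [ 1.79988594e+02 -1.97048393e-02  1.86017767e+01]
[[  -0.     -0.97   -0.26   66.78]
 [   1.     -0.     -0.     -0.69]
 [   0.     -0.26    0.97 -143.05]
 [   0.      0.      0.      1.  ]]
band [546.7 -11.5   2.8] 0.68
band [488.5 -99.4  -3.8] 0.51
wing [580.1  11.8  56.4] 0.64
75 [568.66556402   6.83134702  66.21284846] ((570.1505126953125, 5.950314998626709), (10.247173309326172, 8.581714630126953), 18.378854751586914)
ring 456 [544.53908487  -8.11707161  11.9873885 ] ((546.4644775390625, -6.816945552825928), (46.312320709228516, 46.88899612426758), 114.98294830322266) ((546.1807250976562, -6.820109844207764), 25.450477600097656)
```

View pics/w1.png

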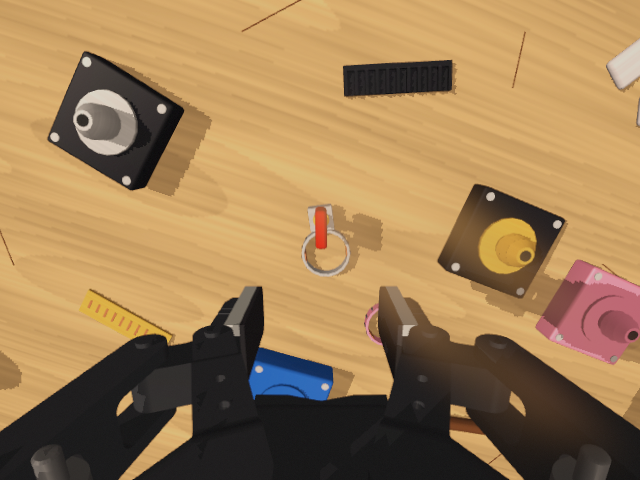

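The wrist view shows the wing at (321,228), lined up with the image's vertical, the ring at (326,252), and the brass stub at (508,245). The fingers straddle the wing's plane.

```bash
python3 - <<'E'
from h import *
im=cv2.imread('pics/w1.png')[...,::-1].astype(int);P=np.load('w1P.npy')
m=(im[...,0]>110)&(im[...,1]<90)&(im[...,2]<90)&(im[...,0]>1.8*im[...,1])&(np.linalg.norm(P[...,:2]-[580,8],axis=-1)<30)&(P[...,2]>60)
q=P[m]; r=cv2.minAreaRect(q[:,:2].astype(np.float32)); print(len(q),q.mean(0),r)
w,V=np.linalg.eigh(np.cov(q[:,:2].T));print(np.degrees(np.arctan2(*V[::-1,1])))
h=(np.linalg.norm(P[...,:2]-[580,8],axis=-1)<25)&(P[...,2]>13.5)&(P[...,2]<20)
print('housing',h.sum(),P[h].mean(0),cv2.minAreaRect(P[h][:,:2].astype(np.float32)))
b=(np.linalg.norm(P[...,:2]-[615,-169],axis=-1)<12)&(P[...,2]>58)
print('stub top',P[b].mean(0),b.sum())
b=(np.linalg.norm(P[...,:2]-[615,-169],axis=-1)<70)&(P[...,2]>20)&(P[...,2]<32)
print(cv2.minAreaRect(P[b][:,:2].astype(np.float32)))
E
```

```text
414 [580.05091649   9.5807804   65.92098673] ((580.0281982421875, 9.680994033813477), (32.6087646484375, 9.481101989746094), 18.327545166015625)
-160.91539476616865
housing 289 [579.75849161   9.50472131  16.45405329] ((576.9022827148438, 8.315021514892578), (29.441438674926758, 23.88445281982422), 26.154508590698242)
stub top [ 615.3662484  -165.77187278   63.04790562] 472
((615.2041015625, -167.76893615722656), (91.54222869873047, 90.37183380126953), 87.6886215209961)
```

>>> apply_moves --pt "0.4 -0.7 35 0 0 0" --pt "0 0 35 0 0 0" --pt "0 0 35 0 0 0" --pt "0 0 35 0 0 0" --pt "0 0 34 0 0 0" --fingers 50

```text
time: 3.05
tool_pos: [578.8, 7.1, 36.3]
tcp_rot: [180.0, 0.0, 18.7]
ft_force: [-0.2, -0.6, -0.1]
finger_gap: 49.8
grip_force: 0.0
```

>>> apply_moves --pt "0 0 0 0 0 0" --pt "0 0 0 0 0 0" --pt "0 0 0 0 0 0" --pt "0 0 0 0 0 0" --pt "0 0 0 0 0 0" --fingers 0 --grip_force 80

```text
time: 3.68
tool_pos: [580.6, 8.1, 39.2]
tcp_rot: [179.9, -0.2, 18.7]
ft_force: [-0.9, -1.4, 6.7]
finger_gap: 8.5
grip_force: 79.7
```

>>> apply_moves --pt "0 0 -4 0 0 0" --pt "0 0 -16 0 0 0" --pt "0 0 -30 0 0 0" --pt "0 0 -30 0 0 0" --pt "0 0 -25 0 0 0"

```text
time: 4.3
tool_pos: [579.6, 8.4, 144.7]
tcp_rot: [180.0, -0.1, 18.7]
ft_force: [-0.5, -0.2, -2.4]
finger_gap: 8.4
grip_force: 78.5
```

```bash
cat > ring.py <<'E'
from h import *
import sys
def look(tag):
    s=sense();p,R=pose(); im,d,P=cloud('wrist'); save(tag+'.png',im)
    print(p.round(1),np.round(s['tcp_rot'],2),np.round(s['ft_force'],1),s['finger_gap'])
    T=(P-p)@R   # tool coords
    np.savez(tag,P=P,T=T)
    return im,P,T,p,R
E
python3 - <<'E'
from ring import *
im,P,T,p,R=look('w2')
m=(np.abs(T[...,0]+10)<60)&(np.abs(T[...,1])<45)&(T[...,2]>8)&(T[...,2]<50)
q=T[m]; print(len(q)); print(np.histogram(q[:,2],bins=np.arange(8,52,3)))
E
```

```text
[579.6   8.4 144.7] [ 1.7997e+02 -8.0000e-02  1.8730e+01] [-0.5 -0.2 -2.4] 8.365375825989558
1422
(array([  0,   0,   0,  26, 459, 344, 271, 145, 106,  70,   1,   0,   0,
         0]), array([ 8, 11, 14, 17, 20, 23, 26, 29, 32, 35, 38, 41, 44, 47, 50]))
```

View pics/w2.png

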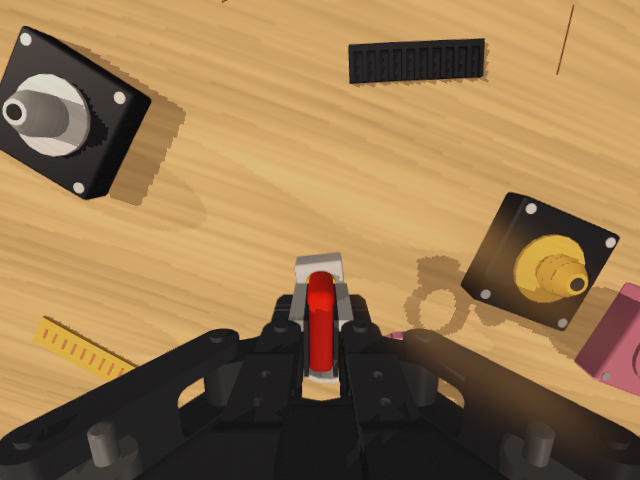

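The band hangs level in the grip: housing at (320,265), ring edge at (322,375). Carrying it over the brass stub and turning 40° counter-clockwise for wrist range.

>>> apply_moves --pt "0.5 18 0 0 0 0" --pt "0.5 34 0 0 0 0" --pt "0.5 46 0 0 0 0" --pt "0.5 34 0 0 0 0" --pt "0.4 20 0 0 0 0"

```text
time: 4.97
tool_pos: [629.7, -137.2, 140.4]
tcp_rot: [-179.9, 0.1, 18.6]
ft_force: [0.6, 0.2, -2.4]
finger_gap: 8.6
grip_force: 78.5
```

>>> apply_moves --pt "0 0 0 0 0 -0.1" --pt "0 0 0 0 0 -0.18" --pt "0 0 0 0 0 -0.18" --pt "0 0 0 0 0 -0.16" --pt "0 0 0 0 0 -0.08"

```text
time: 5.6
tool_pos: [629.7, -134.7, 141.1]
tcp_rot: [-179.9, 0.0, 59.1]
ft_force: [0.3, -0.3, -2.4]
finger_gap: 8.7
grip_force: 78.6
```

```bash
python3 - <<'E'
from ring import *
s=sense();print(s['joint_pos'].round(1),s['tool_pos'].round(1),s['tcp_rot'].round(1))
out=[]
for n in('scene','top'):
    im,d,P=cloud(n); np.save(n+'P2.npy',P); cv2.imwrite(f'{n}2.png',im[...,::-1])
    x0,y0=((265,170) if n=='scene' else (320,90)); out.append(cv2.resize(im[y0:y0+200,x0:x0+140],None,fx=2.8,fy=2.8,interpolation=cv2.INTER_CUBIC))
    for r in models.place_of('band',n)+models.place_of('wing',n): print(n,np.round(r['xyz'],1),round(r['confidence'],2))
save('c2.png',np.hstack(out))
E
```

```text
[-16.6  17.4  83.4   0.   79.3  14.3] [ 629.7 -134.7  141.1] [-179.9    0.    59.1]
scene [486.2 -94.9  -0.6] 0.82
scene [ 616.5 -169.5   98.9] 0.76
scene [ 463.  -130.6   54. ] 0.78
scene [ 628.  -130.5  153.2] 0.6
```

View pics/c2.png

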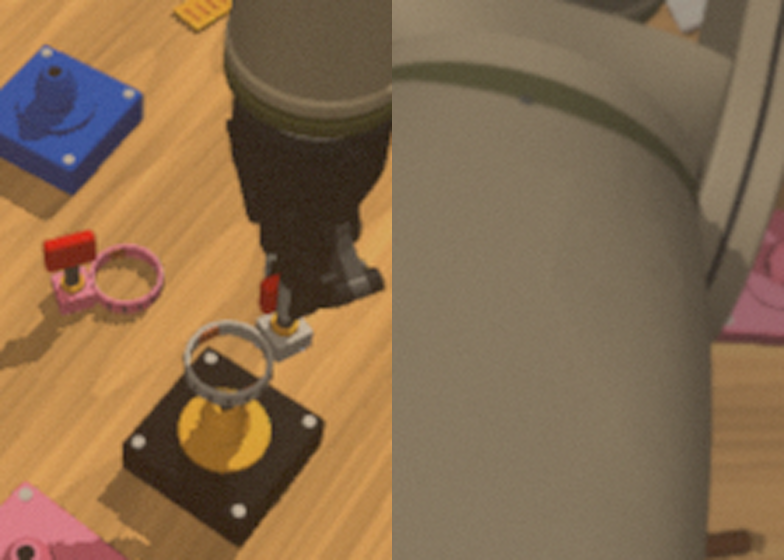

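The scene camera shows the ring level above the brass stub at crop (228,362). The top camera is blocked by the arm. Next I fit the ring in the scene depth, using the same camera in which the stub measured (616.7,-169.5).

```bash
cat > fit.py <<'E'
from h import *
from scipy.optimize import least_squares
def fitring(P,c0,im,zlo,zhi):
    b=(np.linalg.norm(P[...,:2]-c0[:2],axis=-1)<34)&(P[...,2]>zlo)&(P[...,2]<zhi)
    q=P[b]; 
    f=lambda x:(lambda r:np.maximum(np.abs(r-23.5)-1.5,0))(np.linalg.norm(q[:,:2]-x,axis=1))
    r=least_squares(f,c0[:2],loss='soft_l1'); return r.x,len(q),q
E
python3 - <<'E'
from fit import *
P=np.load('sceneP2.npy')
b=(np.linalg.norm(P[...,:2]-[616,-169],axis=-1)<30)&(P[...,2]>85)&(P[...,2]<125)
z=P[b][:,2]; print(len(z),np.percentile(z,[1,5,25,50,75,95,99]))
x,n,q=fitring(P,np.array([616.5,-169.5]),None,85,125); print(x,n)
zt=np.percentile(q[:,2],97); t=q[q[:,2]>zt-4]
A=np.c_[t[:,:2]-x,np.ones(len(t))]; print('top plane',np.linalg.lstsq(A,t[:,2],rcond=None)[0],len(t))
r=np.linalg.norm(t[:,:2]-x,axis=1);print(np.percentile(r,[5,50,95]))
E
```

```text
443 [102.2281791  103.75099346 108.38528199 112.50563037 114.30492849
 117.8240018  119.74564054]
[ 617.64610251 -167.8961409 ] 487
top plane [3.58455832e-02 7.47840708e-02 1.16602713e+02] 78
[24.13356461 28.00064788 31.74676521]
```

```bash
cat >> fit.py <<'E'
def ringtop(P,c,th,zlo,zhi):
    d=P[...,:2]-c; r=np.linalg.norm(d,axis=-1); a=np.degrees(np.arctan2(d[...,1],d[...,0]))
    da=(a-th+180)%360-180
    b=(r>18)&(r<29)&(abs(da)>40)&(P[...,2]>zlo)&(P[...,2]<zhi); q=P[b]; aa=da[b]; o=[]
    for k in range(-180,180,20):
        s=(aa>=k)&(aa<k+20)
        if s.sum()>4:
            j=q[s]; j=j[j[:,2]>np.percentile(j[:,2],80)].mean(0); o.append(j)
    o=np.array(o); A=np.c_[2*o[:,:2],np.ones(len(o))]; s=np.linalg.lstsq(A,(o[:,:2]**2).sum(1),rcond=None)[0]
    pl=np.linalg.lstsq(np.c_[o[:,:2]-c,np.ones(len(o))],o[:,2],rcond=None)[0]
    print(o.round(1)); print('circ',s[:2],np.sqrt(s[2]+s[0]**2+s[1]**2),'plane',pl)
E
python3 - <<'E'
from fit import *
ringtop(np.load('sceneP2.npy'),np.array([617.,-168.5]),66,85,125)
E
```

```text
[[ 610.9 -192.1  114.7]
 [ 619.1 -192.5  114.6]
 [ 626.3 -190.2  115.1]
 [ 633.3 -184.4  115.3]
 [ 636.1 -178.2  114.1]
 [ 639.5 -168.5  114.8]
 [ 638.3 -164.2  114.8]
 [ 606.7 -147.9  115. ]
 [ 599.9 -152.6  114.9]
 [ 595.7 -160.2  114.9]
 [ 592.8 -165.9  114.7]
 [ 593.6 -173.8  115.4]
 [ 595.7 -181.2  115.8]
 [ 602.7 -187.9  115. ]]
circ [ 615.91923426 -169.38184348] 23.039428238003207 plane [-8.82045958e-03 -4.04222422e-03  1.14892772e+02]
```

The ring is level and within 1 mm of centre. About 69 mm remains down to the shoulder.

>>> apply_moves --pt "0.3 0.6 8 0 0 0" --pt "0 0 14 0 0 0" --pt "0 0 14 0 0 0" --pt "0 0 14 0 0 0" --pt "0 0 10 0 0 0"

```text
time: 6.52
tool_pos: [630.3, -134.7, 80.6]
tcp_rot: [-179.9, 0.0, 58.8]
ft_force: [-0.6, -1.2, -1.9]
finger_gap: 8.4
grip_force: 78.5
```

>>> apply_moves --pt "0 0 3 0 0 0" --pt "0 0 2 0 0 0" --pt "0 0 1.5 0 0 0" --pt "0 0 1 0 0 0" --pt "0 0 0.5 0 0 0"

```text
time: 7.15
tool_pos: [631.2, -134.9, 74.5]
tcp_rot: [180.0, -0.0, 58.8]
ft_force: [-0.4, 0.2, -1.6]
finger_gap: 8.5
grip_force: 78.5
```

>>> apply_moves --pt "0 0 1 0 0 0" --pt "0 0 1 0 0 0" --pt "0 0 0.5 0 0 0" --pt "0 0 0 0 0 0" --pt "0 0 0 0 0 0"

```text
time: 7.78
tool_pos: [631.3, -134.9, 73.1]
tcp_rot: [180.0, -0.0, 58.8]
ft_force: [-3.7, 1.6, 6.7]
finger_gap: 8.8
grip_force: 79.8
```

```bash
python3 - <<'E'
from fit import *
im,d,P=cloud('scene'); np.save('sceneP3.npy',P)
save('c3.png',cv2.resize(im[230:380,290:430],None,fx=4,fy=4,interpolation=cv2.INTER_CUBIC))
ringtop(P,np.array([616.5,-169.5]),66,36,52)
print(sense()['wrist_torque'])
E
```

```text
[[ 613.  -193.    47.8]
 [ 620.1 -191.7   46.6]
 [ 626.1 -191.8   47.2]
 [ 632.8 -186.2   46.9]
 [ 637.1 -179.    46.6]
 [ 640.4 -170.3   46.8]
 [ 639.2 -161.2   47.2]
 [ 607.5 -149.3   48.2]
 [ 600.3 -154.7   47.6]
 [ 595.2 -161.2   47.4]
 [ 595.1 -168.1   48.1]
 [ 596.4 -174.5   47.9]
 [ 598.7 -182.2   48. ]
 [ 604.  -188.6   47.7]]
circ [ 617.48927887 -169.70192887] 22.817929567338187 plane [-2.33502081e-02  6.76328465e-03  4.74314190e+01]
[0.21016992 0.69906512 0.00361927]
```

View pics/c3.png

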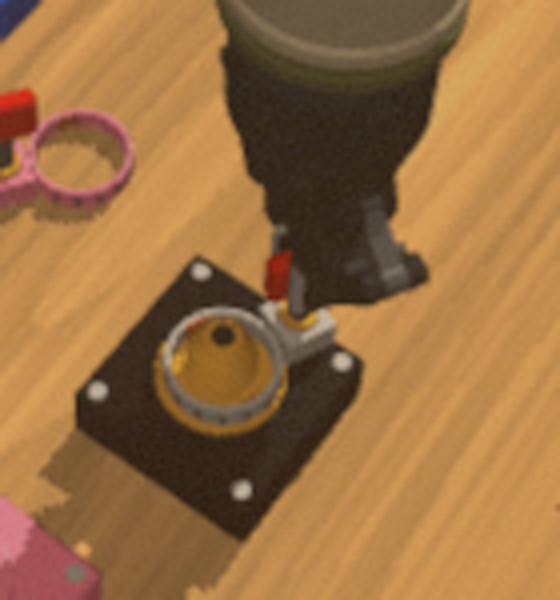

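The band is on the shoulder, but one side sits about 1 mm high because the gripper still constrains it. I'll release so it settles flat, then grip again.

>>> apply_moves --pt "0 0 0 0 0 0" --pt "0 0 0 0 0 0" --pt "0 0 0 0 0 0" --pt "0 0 0 0 0 0" --pt "0 0 0 0 0 0" --fingers 30

```text
time: 8.45
tool_pos: [631.0, -135.0, 71.7]
tcp_rot: [-180.0, 0.0, 58.8]
ft_force: [-0.3, -0.1, -0.2]
finger_gap: 29.7
grip_force: 0.0
```

```bash
python3 - <<'E'
from fit import *
im,d,P=cloud('scene'); np.save('sceneP4.npy',P)
ringtop(P,np.array([616.5,-169.5]),66,36,52)
p,R=pose(); s=sense(); print(p,s['tcp_rot'],s['ft_force'])
im,d,P=cloud('wrist'); im=im.astype(int); save('w4.png',im.astype(np.uint8))
m=(im[...,0]>100)&(im[...,0]>1.8*im[...,1])&(im[...,2]<90)&(np.linalg.norm(P[...,:2]-p[:2],axis=-1)<30)&(P[...,2]>95)
q=(P[m]-p)@R; print(len(q),q.mean(0),cv2.minAreaRect(q[:,:2].astype(np.float32)))
E
```

```text
[[ 610.4 -192.    47.8]
 [ 618.5 -192.3   47.3]
 [ 626.5 -190.9   46.5]
 [ 632.6 -186.6   47.3]
 [ 637.9 -179.7   47.2]
 [ 640.3 -171.6   47. ]
 [ 639.7 -162.2   46.7]
 [ 609.8 -147.5   46.3]
 [ 601.6 -153.5   48.4]
 [ 597.2 -160.2   48. ]
 [ 594.8 -168.6   47.4]
 [ 595.3 -177.3   47.5]
 [ 598.1 -182.8   46.7]
 [ 603.2 -186.9   46.6]]
circ [ 617.52763811 -169.60917977] 22.970171400203277 plane [-1.19090614e-02  3.64237070e-03  4.71932731e+01]
[ 631.0001852  -134.94043361   71.7491498 ] [-1.79997911e+02  1.07987376e-04  5.88294527e+01] [ 0.15216968  0.21240435 -0.39364075]
2202 [  2.51864682   0.09103079 -27.99872722] ((0.8968734741210938, 0.15438365936279297), (34.39960861206055, 9.988064765930176), 0.2804925739765167)
```

The band reads the same height when free, so it's flat, and the wing is lined up in the tool frame with a 0.9 mm x offset. Regrip and turn clockwise, which is +z in the tool frame.

>>> apply_moves --pt "0.9 0 0 0 0 0" --pt "0 0 0 0 0 0" --pt "0 0 0 0 0 0" --pt "0 0 0 0 0 0" --pt "0 0 0 0 0 0" --fingers 0 --grip_force 50

```text
time: 9.18
tool_pos: [631.6, -134.1, 71.9]
tcp_rot: [180.0, -0.0, 58.8]
ft_force: [0.6, 0.1, 1.1]
finger_gap: 9.3
grip_force: 52.5
```

>>> apply_moves --pt "0 0 0 0 0 0.08" --pt "0 0 0 0 0 0.12" --pt "0 0 0 0 0 0.12" --pt "0 0 0 0 0 0.12" --pt "0 0 0 0 0 0.1"

```text
time: 9.8
tool_pos: [631.9, -135.3, 72.0]
tcp_rot: [179.9, -0.0, 27.7]
ft_force: [1.9, -5.2, -1.2]
finger_gap: 9.3
grip_force: 52.3
```

>>> apply_moves --pt "0 0 0 0 0 0.1" --pt "0 0 0 0 0 0.12" --pt "0 0 0 0 0 0.12" --pt "0 0 0 0 0 0.1" --pt "0 0 0 0 0 0.06"

```text
time: 10.42
tool_pos: [631.8, -135.2, 71.9]
tcp_rot: [179.9, -0.0, -0.9]
ft_force: [1.7, -3.5, -1.2]
finger_gap: 9.0
grip_force: 52.4
```

```bash
python3 - <<'E'
from fit import *
s=sense(); print(s['wrist_torque'],s['ft_force'],s['joint_pos'][5])
im,d,P=cloud('scene')
save('c5.png',cv2.resize(im[230:380,290:430],None,fx=4,fy=4,interpolation=cv2.INTER_CUBIC))
ringtop(P,np.array([616.5,-169.5]),66,36,52)
E
```

```text
[-0.71305806 -0.32434361  0.03189223] [ 1.70984127 -3.51690659 -1.17902127] 74.35547542765333
[[ 611.8 -192.1   47.7]
 [ 619.1 -191.    47. ]
 [ 627.1 -189.    47.4]
 [ 631.1 -185.4   47.2]
 [ 636.1 -177.3   47.7]
 [ 638.1 -170.6   46.5]
 [ 638.3 -162.9   47.6]
 [ 605.6 -147.2   46.8]
 [ 598.8 -154.6   47.2]
 [ 596.3 -161.6   47.1]
 [ 593.  -167.9   47.7]
 [ 593.3 -176.3   47. ]
 [ 597.  -182.6   46.9]
 [ 601.6 -187.5   47. ]]
circ [ 615.63096916 -169.09349616] 22.75033280539729 plane [ 2.70034031e-03 -3.71535188e-03  4.71963712e+01]
```

View pics/c5.png

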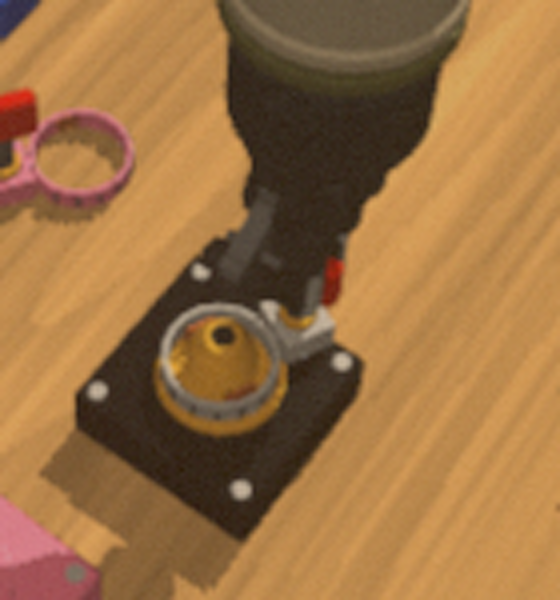

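The key has turned about 60° and the ring is still flat and pointing the same way. Continuing slowly toward the stop.

>>> apply_moves --pt "0 0 0 0 0 0.05" --pt "0 0 0 0 0 0.05" --pt "0 0 0 0 0 0.05" --pt "0 0 0 0 0 0.05" --pt "0 0 0 0 0 0.05"

```text
time: 11.1
tool_pos: [631.7, -134.9, 71.9]
tcp_rot: [179.9, -0.0, -15.1]
ft_force: [1.2, -3.4, -0.1]
finger_gap: 9.0
grip_force: 52.5
```

>>> apply_moves --pt "0 0 0 0 0 0.03" --pt "0 0 0 0 0 0.03" --pt "0 0 0 0 0 0.03" --pt "0 0 0 0 0 0.03" --pt "0 0 0 0 0 0"

```text
time: 11.72
tool_pos: [631.5, -134.6, 71.9]
tcp_rot: [180.0, -0.0, -22.0]
ft_force: [1.6, -5.2, 0.4]
finger_gap: 9.4
grip_force: 52.5
```

```bash
python3 - <<'E'
from h import *
s=sense(); print(s['wrist_torque'],s['ft_force'],s['joint_pos'][5],s['joint_efforts'][5],s['tcp_rot'])
E
```

```text
[-0.98667063 -0.21831248  0.06478316] [ 1.59758917 -5.23350422  0.36189564] 95.4740121404248 0.3112026024609804 [ 1.79969745e+02 -2.38049866e-02 -2.20242558e+01]
```

>>> apply_moves --pt "0 0 0 0 0 0.03" --pt "0 0 0 0 0 0.03" --pt "0 0 0 0 0 0.03" --pt "0 0 0 0 0 0.03" --pt "0 0 0 0 0 0"

```text
time: 12.35
tool_pos: [632.6, -135.0, 72.1]
tcp_rot: [180.0, -0.2, -28.9]
ft_force: [5.3, -7.3, -3.4]
finger_gap: 9.1
grip_force: 52.2
```

```bash
python3 - <<'E'
from h import *
s=sense(); print(s['wrist_torque'],s['ft_force'],s['joint_pos'][5],s['joint_efforts'][5],s['tcp_rot'])
E
```

```text
[-1.25426678 -1.3355967   0.46428446] [ 5.26376852 -7.28513552 -3.38163918] 102.32653540718792 0.6971740163862705 [ 1.79999712e+02 -1.75597657e-01 -2.88760428e+01]
```

>>> apply_moves --pt "0 0 0 0 0 0.02" --pt "0 0 0 0 0 0.02" --pt "0 0 0 0 0 0.02" --pt "0 0 0 0 0 0" --pt "0 0 0 0 0 0"

```text
time: 12.98
tool_pos: [634.0, -135.2, 72.4]
tcp_rot: [-179.9, -0.3, -32.3]
ft_force: [11.6, -8.2, -7.5]
finger_gap: 9.3
grip_force: 53.1
```

```bash
python3 - <<'E'
from fit import *
s=sense(); print(s['wrist_torque'],s['ft_force'],s['joint_efforts'][5],s['tcp_rot'])
im,d,P=cloud('scene')
ringtop(P,np.array([616.5,-169.5]),66,36,52)
h=(np.linalg.norm(P[...,:2]-[616.5,-169.5],axis=-1)<52)&(np.linalg.norm(P[...,:2]-[616.5,-169.5],axis=-1)>27)&(P[...,2]>45)&(P[...,2]<53)
q=P[h].mean(0); print(h.sum(),q,np.degrees(np.arctan2(q[1]+169.5,q[0]-616.5)))
P=np.load('sceneP4.npy')
h=(np.linalg.norm(P[...,:2]-[616.5,-169.5],axis=-1)<52)&(np.linalg.norm(P[...,:2]-[616.5,-169.5],axis=-1)>27)&(P[...,2]>45)&(P[...,2]<53)
q=P[h].mean(0); print(h.sum(),q,np.degrees(np.arctan2(q[1]+169.5,q[0]-616.5)))
E
```

```text
[-1.29344209 -2.43522627  0.74681734] [11.59866651 -8.15913152 -7.49529436] 0.7298315316438675 [-179.92652906   -0.34460983  -32.27165498]
[[ 610.  -189.2   47.3]
 [ 618.8 -191.2   47.6]
 [ 624.8 -189.2   47.7]
 [ 632.2 -185.5   47.8]
 [ 638.1 -180.3   47.6]
 [ 640.8 -169.5   47.7]
 [ 640.6 -163.8   49.1]
 [ 605.3 -147.9   47.4]
 [ 599.8 -152.8   46.8]
 [ 596.2 -160.6   48. ]
 [ 595.  -167.9   47.8]
 [ 596.9 -176.7   48.4]
 [ 599.9 -183.    46.4]
 [ 605.2 -185.9   46.2]]
circ [ 617.9913014  -167.48529278] 23.1443434554887 plane [1.95237690e-02 1.56199187e-02 4.76689714e+01]
112 [ 637.89300715 -140.58437451   49.66411342] 53.50439226513567
71 [ 633.39492605 -142.76905312   49.8191546 ] 57.70563147168934
```

Torque has risen to 0.75 N m, the turn total is about 1.65 rad, and the band is beginning to be dragged along, so the screw is at its stop. I'll press down lightly to keep it flat, then release.

>>> apply_moves --pt "0 0 1 0 0 0" --pt "0 0 1 0 0 0" --pt "0 0 0 0 0 0" --pt "0 0 0 0 0 0" --pt "0 0 0 0 0 0"

```text
time: 13.65
tool_pos: [634.5, -135.2, 72.0]
tcp_rot: [-179.9, -0.4, -32.3]
ft_force: [9.8, -6.2, 1.9]
finger_gap: 9.4
grip_force: 53.7
```

>>> apply_moves --pt "0 0 0 0 0 0" --pt "0 0 0 0 0 0" --pt "0 0 0 0 0 0" --pt "0 0 0 0 0 0" --pt "0 0 0 0 0 0" --fingers 26

```text
time: 14.28
tool_pos: [631.3, -134.1, 69.7]
tcp_rot: [180.0, 0.0, -32.3]
ft_force: [0.2, 0.0, 0.3]
finger_gap: 26.1
grip_force: 0.0
```

```bash
python3 - <<'E'
from fit import *
s=sense();p,R=pose(); print(p,s['tcp_rot'],s['ft_force'])
im,d,P=cloud('scene'); ringtop(P,np.array([616.5,-169.5]),62,36,52)
im,d,P=cloud('wrist'); im=im.astype(int); save('w6.png',im.astype(np.uint8))
m=(im[...,0]>100)&(im[...,0]>1.8*im[...,1])&(im[...,2]<90)&(np.linalg.norm(P[...,:2]-p[:2],axis=-1)<30)&(P[...,2]>95)
q=(P[m]-p)@R; print(len(q),q.mean(0),cv2.minAreaRect(q[:,:2].astype(np.float32)))
E
```

```text
[ 631.32898871 -134.0760262    69.66503221] [ 1.79999283e+02  2.01658265e-02 -3.22703687e+01] [0.2416016  0.01535683 0.26072368]
[[ 611.2 -189.8   47.1]
 [ 616.5 -190.8   47.3]
 [ 625.1 -189.4   46.9]
 [ 630.7 -185.9   47. ]
 [ 638.  -181.1   48.7]
 [ 640.7 -173.1   46.8]
 [ 641.7 -165.1   47.7]
 [ 606.9 -147.3   48.2]
 [ 600.3 -153.7   48.5]
 [ 596.3 -158.8   47.2]
 [ 596.3 -164.8   46.9]
 [ 596.2 -175.7   47.8]
 [ 599.6 -183.6   47.7]
 [ 602.2 -185.1   46.7]]
circ [ 618.13852478 -167.78922542] 23.191279801752785 plane [5.51729564e-03 2.21119053e-02 4.75878936e+01]
2239 [  4.14915754  -1.68111598 -30.16180519] ((0.6212902069091797, 3.348630905151367), (31.90962028503418, 32.510684967041016), 21.900373458862305)
```

View pics/w6.png

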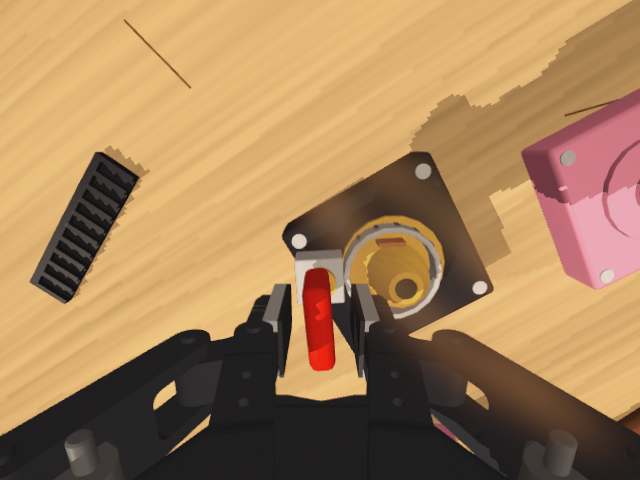

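The key is released, with the wing free between the fingers at (320,320). Backing off straight up and checking flatness and screw angle from above.

>>> apply_moves --pt "0 0 -10 0 0 0" --pt "0 0 -25 0 0 0" --pt "0 0 -35 0 0 0" --pt "0 0 -35 0 0 0" --pt "0 0 -25 0 0 0"

```text
time: 15.0
tool_pos: [632.2, -134.4, 203.0]
tcp_rot: [-180.0, -0.2, -32.3]
ft_force: [0.5, 0.2, 0.7]
finger_gap: 26.3
grip_force: 0.0
```

```bash
cat > chk.py <<'E'
from fit import *
s=sense();p,R=pose(); print(p,s['tcp_rot'],s['ft_force'])
im,d,P=cloud('wrist'); save('w7.png',im); im=im.astype(int)
m=(im[...,0]>100)&(im[...,0]>1.8*im[...,1])&(im[...,2]<90)&(np.linalg.norm(P[...,:2]-[633,-135],axis=-1)<30)&(P[...,2]>96)
q=P[m]; w,V=np.linalg.eigh(np.cov(q[:,:2].T)); a=np.degrees(np.arctan2(*V[::-1,1]))
r=cv2.minAreaRect(q[:,:2].astype(np.float32)); print('wing',len(q),r,a,'z',np.percentile(q[:,2],[5,50,95]))
c0=np.array([617,-168.5]); ringtop(P,c0,62,36,52)
h=(np.linalg.norm(P[...,:2]-c0,axis=-1)<54)&(np.linalg.norm(P[...,:2]-c0,axis=-1)>27)&(P[...,2]>47)&(P[...,2]<54)
print('housing',h.sum(),P[h].mean(0),cv2.minAreaRect(P[h][:,:2].astype(np.float32)))
b=(np.linalg.norm(P[...,:2]-c0,axis=-1)<9)&(P[...,2]>61);print('stubtop',cv2.minAreaRect(P[b][:,:2].astype(np.float32)))
b=(np.linalg.norm(P[...,:2]-c0,axis=-1)<70)&(P[...,2]>20)&(P[...,2]<32);print('box',cv2.minAreaRect(P[b][:,:2].astype(np.float32)))
E
python3 chk.py
```

```text
[ 632.22133011 -134.39465637  203.00709586] [-1.79952396e+02 -1.68576718e-01 -3.22697268e+01] [0.53797402 0.215053   0.69667834]
wing 575 ((634.4847412109375, -133.8773193359375), (9.783834457397461, 32.70766830444336), 62.60121154785156) 152.54557015341246 z [ 97.99302962 100.08512351 101.36198221]
[[ 610.9 -188.7   47.4]
 [ 617.2 -189.1   47.4]
 [ 624.  -187.7   47.5]
 [ 631.1 -183.8   47.3]
 [ 635.5 -178.8   47.4]
 [ 638.9 -171.9   47.2]
 [ 639.4 -164.5   47.2]
 [ 606.8 -144.8   47.2]
 [ 601.  -149.3   47.1]
 [ 595.4 -156.8   47.2]
 [ 592.7 -166.6   47. ]
 [ 594.5 -173.3   47.2]
 [ 597.8 -180.1   47.1]
 [ 604.8 -185.7   47.5]]
circ [ 616.34098055 -166.05994514] 23.09080614879274 plane [ 2.01203780e-03 -6.83946448e-03  4.72490787e+01]
housing 355 [ 634.37925344 -134.83048155   50.50040868] ((626.6500854492188, -137.13916015625), (37.26046371459961, 33.29385757446289), 60.76948928833008)
stubtop ((616.7474365234375, -168.54542541503906), (17.780099868774414, 17.287927627563477), 77.05290222167969)
box ((614.9805908203125, -168.3410186767578), (90.32780456542969, 90.27861785888672), 87.71534729003906)
```

The ring is flat: top edge level within about 0.3 mm and at the seated height. The screw reached about 1.62 rad under grip and eased to about 1.54 after release, which is within the allowed ease-back. The gripper is clear, so I'm handing in.

```bash
python3 -c "
from bench import job
print(job.hand_in())"
```

```text
the job is handed in; nothing more can be done
None
```

The job is handed in: the steel band lies flat on the brass stub's shoulder, the wing key was turned clockwise to its stop (resting at about 1.54 rad), and the gripper is clear; the ring sits about 2 mm off the stub's centre towards the key.

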